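Hold a tube block in the corner of the rack reader

TASK

Start the rack reader by pressing its green button fully down and letting it come up again. Then set the aluminium tube block (blue caps) upright on the reader's deck and press it into the corner, sides flush and firmly touching both dark steel fences at once; finish while still holding it pressed there with the gripper, for the scan. Leave everything else on the bench where it stands.

Things in the scene. Friction and masses are not known exactly. Their poses are not given: they have to be found in the camera images.
- reader: White rack reader, fixed to the bench: a flat box 220 (x) x 200 (y) x 30 mm high; its top is the smooth, slippery deck (friction about 0.15), at z = 30 mm. Origin: centre of its underside. Two low dark steel fences stand on the deck along its +x (far) and +y (left) edges and meet in a corner; the green button is near its -x, -y corner. It stands at a yaw of up to 0.35 rad either way.
- far_fence: Dark polished steel fence (friction about 0.2) on the reader, 12 (x) x 180 (y) x 22 mm high, standing on the deck at the far edge. Origin at the centre of its underside, axes as the reader's. Its working face is its -x face: x = +95 mm in the reader's frame.
- side_fence: Dark polished steel fence (friction about 0.2) on the reader, 190 (x) x 12 (y) x 22 mm high, standing on the deck at the left edge. Origin at the centre of its underside, axes as the reader's. Its working face is its -y face: y = +85 mm in the reader's frame.
- corner (a point): The inner corner at deck height, where the working faces of both fences meet: (95, 85, 30) mm in the reader's frame, axes as the reader's. The block belongs on its -x, -y side.
- start_top (a point): Centre of the top of the green start button (30 mm across, in a black housing on the deck). It is pressed straight down.
- start (a joint): Travel of the start button: 0 up, 0.006 m fully down; a spring returns it; fully down takes 5 N. It counts as pressed beyond 0.005 and as released below 0.0015.
- block: Aluminium tube block 80 (x) x 56 (y) x 65 mm high, about 0.55 kg; six blue caps in two rows stand 11 mm above its top. Origin at the centre of its underside, z up. Starts upright on the bench, left or right of the reader. Gripped across its 56 mm width with the TCP 45 to 55 mm above its underside, the fingertips pass over the 22 mm high fences.
- orange_rack: Loose bystander, to be left where it stands. Origin at the centre of its underside. Orange plastic rack of the same size as the block, with white caps; stands on the side of the reader where the block does not.
- reagent: Loose bystander, to be left where it stands. Origin at the centre of its underside. Brown bottle, 60 mm across, 130 mm high.
- jar: Loose bystander, to be left where it stands. Origin at the centre of its underside. White jar with a red lid, 68 mm across, 75 mm high.
- beaker: Loose bystander, to be left where it stands. Origin at the centre of its underside. Clear beaker, 68 mm across, 85 mm high.
- dish: Loose bystander, to be left where it stands. Origin at the centre of its underside. Flat clear dish, 84 mm across, 15 mm high.
- timer: Loose bystander, to be left where it stands. Origin at the centre of its underside. Grey timer, 60 x 75 x 22 mm high.
Things that resemble listed ones, but are neither listed nor needed, are in the scene too. Leave any purple or yellow look-alike of the block alone.

How it is judged (in metres and radians):
On the way, in this order (a step that is already met when the one before it is completed fails the run):
1. the green button is pressed fully down (value of joint start above 0.005 m), for 0.05 s.
2. the button is let up again (value of joint start below 0.0015 m), for 0.05 s.
3. the block stands on the deck and is pressed flush against both fences (contact force between block and far_fence above 2 N and contact force between block and side_fence above 2 N and (angle between the x axis of block and the x axis of reader, either way round below 0.05 rad or angle between the x axis of block and the y axis of reader, either way round below 0.05 rad) and angle between block's own z axis and vertical below 0.05 rad and x of block in the frame of reader between 0.045 and 0.075 m and y of block in the frame of reader between 0.035 and 0.065 m and z of block in the frame of reader between 0.026 and 0.034 m and contact force between the fingers and block above 1 N), for 0.2 s.
At the end, for the whole second after the job is handed in: The block stands upright on the deck (4 mm, 0.05 rad), in the corner and square to the fences (0.05 rad, either side to either fence), pressing over 2 N on each fence, at rest (under 10 mm/s), still held or pushed by the fingers (over 1 N); the button is up (all of step 3 and linear speed of block below 0.01 m/s and value of joint start below 0.0015 m); the arm keeps its last pose, push and grip.
It fails at once if another loose thing on the bench is moved by more than 20 mm (distance of any of orange_rack, reagent, jar, beaker, dish, timer from where it was at the start of the episode above 0.02 m).
It fails at once if another loose thing on the bench is tipped by more than 0.3 rad (angle between any of orange_rack, reagent, jar, beaker, dish, timer's own z axis and vertical above 0.3 rad).
It also fails if it takes over 56 s, if anything falls off the work surface, if the arm or the gripper's body presses on something with over 40 N, if the wrist force passes 120 N, or if a joint passes its speed limit or range.

ROBOT

A 6-joint arm with a two-finger parallel gripper is mounted at the origin on the work surface. World frame = base frame: x ahead of the robot, y to its left, z up, the work surface at z = 0. Lengths are in mm, angles in rad, forces in N, time in s.
With the tool pointing down it reaches from about 250 to 800 mm from the base axis. Payload 8.5 kg.
Tool frame: the origin (TCP) lies between the finger pads, 19 mm behind the fingertips; this is the grasp point; z points along the fingers, y is the line along which they close (so a half turn about z gives the same grasp; the last joint's range is limited). The gripper opens to 85 mm and grips with 20 to 120 N. Pads are 22 mm wide; open, the fingers measure 114 mm over their backs; the gripper's body (76 mm by 85 mm) begins 54 mm behind the grasp point. The pads swing forward as they close: fully open they stand 13 mm farther back than shut.
Start: joints at [-1.13, 0.238, -0.013, 1.319, 0, 1.571], TCP at [223.978, -474.778, 249.976] pointing down, gripper open.
Joint ranges: [-2.66, 2.66], [-1.03, 1.9], [-1.14, 1.46], [-1.82, 2.27], [-1.45, 1.34], [-3.14, 3.14]. Speed limits (rad/s): [2.22, 2.22, 2.79, 3.14, 3.14, 3.14].

INTERFACE

Orientations are given as a rotation vector (axis times angle).
In Python, from workcell import * gives the robot as it stands.
- The arm moves only by the tool servo_tool, never from a script. Its argument "rows" is a list of rows, each an object with "xyz": the shift along the world's x, y, z as a fraction of full scale, a list of three; "rot": the turn, a rotation vector about the world's x, y, z as a fraction of full scale, a list of three; "claw": the opening, from -1 (shut) to 1 (fully open). A call has 1 to 5 rows; each row is the pose to reach, as a shift and turn from the pose commanded when the call began; what a row does not reach only later rows make up. Full scale, the value 1, is 0.2 m for a shift and 90 degrees for a turn. A row lasts 1/8 s, in which the tool goes at most 62.5 mm and 10.7 degrees, less where a joint would pass 70% of its speed; a pose out of reach is approached as far as the arm can. A call with a number of a shift or a turn outside -1 to 1 is refused whole. A call with a gripper value outside its range is refused whole. The fingers move at their own pace and stop on an object; "force" is the grip in N (left out, the last holds). Time passes only in rows, so rows that repeat a pose let the fingers close. It gives the time, the measured TCP pose, the force, the opening and the grip force at its end, in the units of the state.
- sense(): the state, without advancing time (a new reading comes with each control period).
- read_camera(name): name is "side" or "top"; returns the picture (384x512x3 uint8, red, green, blue); there is no depth.
- calibration(name): a dict with "fx", "fy", "cx", "cy" (pixels), "dist_coeffs" ([k1, k2, p1, p2, k3] as OpenCV has them; the pictures are not rectified), "R" (3x3) and "t" (3): a world point X has camera coordinates R X + t. Camera axes: x right, y down, z forward; pixel columns grow to the right and rows downward; lengths in mm; the calibration is good to about 2 mm. A picture is of the moment at which its call begins. calibration takes no time and is no camera call.
- finish_job(): hands the job in; it is judged then, once.
The state is a dict: "time_s": time; "qpos": joint angles; "joint_vel": joint speeds; "effort": joint torques, N m; "tcp_pos": TCP position; "tcp_rot": TCP orientation; "contact_force": force on the tool from outside, world axes, zero at the start; "wrist_torque": the same for the moment, N m; "finger_gap": opening from 0.0 (shut) to 1.0 (fully open); "grip_force": force on a finger pad.
Only numpy, scipy, OpenCV 4.12 (cv2) and the standard library are available. Lean on these libraries where they do the work, as an engineer would, in place of code of your own. Each camera call takes 0.05 s, during which the arm holds its last target. There are 200 camera calls.

## Working session

There is one attempt and no reset: what is moved stays moved. The work goes in short steps, Python scripts to look and compute and a tool call to move; the robot and the scene stay as the last step left them, time stands still between calls to the robot, and variables do not carry over. Pictures are saved under pics/ and viewed, at most 10 in all, crops included, and the job is handed in when it is done.

Besides the shell and the picture viewer there is one more tool, called after "Call:" as a command line: name --argument value ..., lists and objects as JSON in quotes. servo_tool: Moves the arm, as the interface text tells. Shift numbers are shares of 0.2 m and turn numbers shares of 90 degrees, none past 1 either way. Its arguments: {"type":"object","properties":{"rows":{"type":"array","items":{"type":"object","properties":{"xyz":{"type":"array","items":{"type":"number","minimum":-1,"maximum":1}},"rot":{"type":"array","items":{"type":"number","minimum":-1,"maximum":1}},"claw":{"type":"number"}}}},"force":{"type":"number"}},"required":["rows"]}

```bash
mkdir -p pics; python3 - <<'E'
from workcell import *
import cv2
for n in("top","side"):
    cv2.imwrite(f"pics/{n}0.png",cv2.resize(read_camera(n)[:,:,::-1],(800,600),interpolation=cv2.INTER_CUBIC))
    print(calibration(n))
print(sense())
E
```

```text
{'fx': 499.2956827439076, 'fy': 499.2956827439076, 'cx': 252.08615164439746, 'cy': 189.84457555222576, 'dist_coeffs': array([-0.18978793,  0.        ,  0.        ,  0.        ,  0.        ]), 'R': array([[ 0.02254266, -0.99969233, -0.01034808],
       [-0.99343818, -0.02123834, -0.11238111],
       [ 0.11212675,  0.01281355, -0.99361129]]), 't': array([ -32.45365851,  561.35775523, 1360.2715592 ])}
{'fx': 399.5878141620176, 'fy': 399.5878141620176, 'cx': 256.1592624611042, 'cy': 190.40549132914404, 'dist_coeffs': array([-0.11439737,  0.        ,  0.        ,  0.        ,  0.        ]), 'R': array([[-0.70152582, -0.71253375,  0.012537  ],
       [-0.42723353,  0.4064227 , -0.80764602],
       [ 0.57037973, -0.57194076, -0.58953433]]), 't': array([383.18181511, 315.24771438, 898.69880903])}
{'time_s': 0.1, 'qpos': array([-1.13002314e+00,  2.38711565e-01, -1.41499521e-02,  1.31919002e+00,
        5.91090582e-06,  1.57079979e+00]), 'joint_vel': array([-2.98092888e-05, -2.65418501e-03,  1.69417032e-03,  3.17074228e-04,
        9.59256002e-04,  1.68069496e-06]), 'effort': array([ 1.26846080e-03, -5.39721322e+01,  3.46998417e+01,  1.34502148e-02,
        1.59149217e-04,  4.52739457e-06]), 'tcp_pos': array([ 223.84352987, -474.51682339,  249.45451609]), 'tcp_rot': array([-3.06441166e+00, -6.86500402e-01,  4.21800880e-04]), 'contact_force': array([-0.22418205,  0.29764636,  0.30301738]), 'wrist_torque': array([-0.03086285,  0.05047761,  0.02658274]), 'grip_force': 0.0, 'finger_gap': 0.9985830818032514}
```

View pics/top0.png

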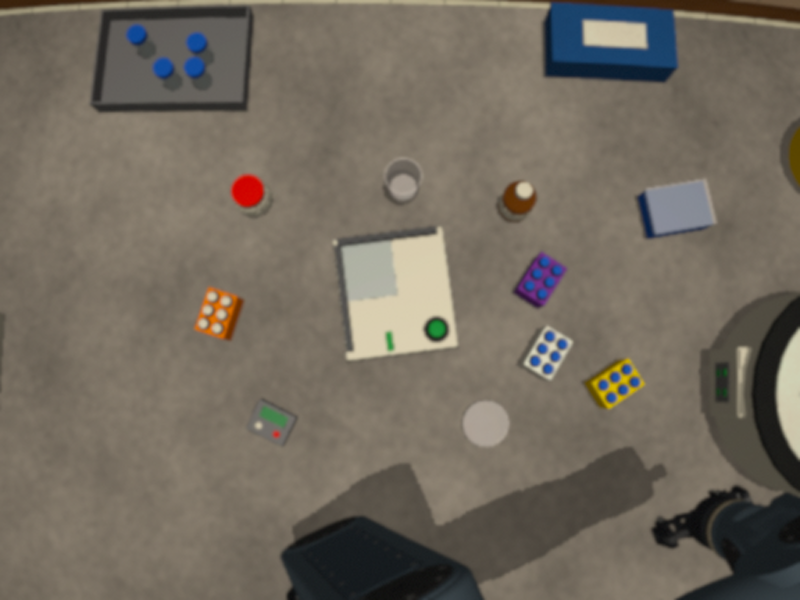

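View pics/side0.png

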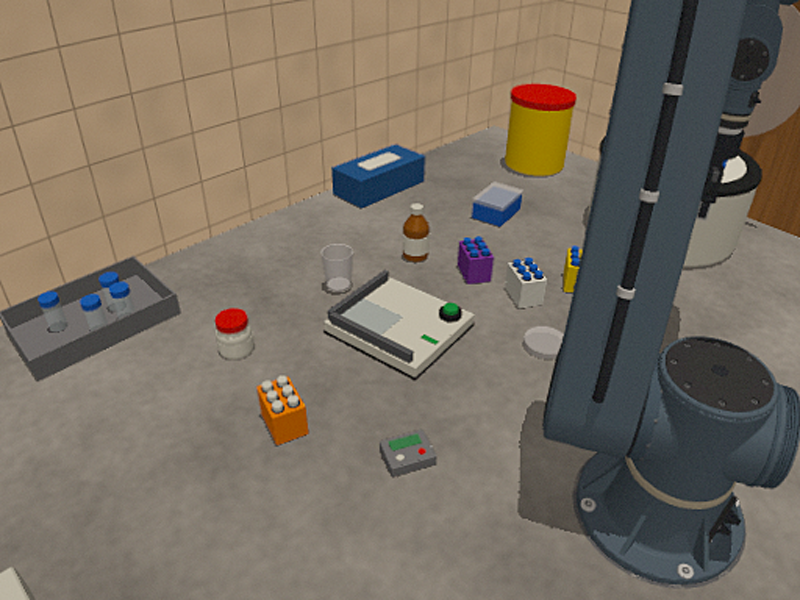

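The top view shows the aluminium block at about (547,353), between the purple one (541,280) and the yellow one (615,383). The reader is centred near (398,294) and its button is at (436,328). Next I'll look at an enlarged crop of this area.

```bash
python3 - <<'E'
from workcell import *
import cv2
im=read_camera("top")[:,:,::-1]
cv2.imwrite("pics/c1.png",cv2.resize(im[140:240,205:305],(600,600),interpolation=cv2.INTER_CUBIC))
cv2.imwrite("pics/c2.png",cv2.resize(im[155:265,310:420],(600,600),interpolation=cv2.INTER_CUBIC))
E
```

```text
(no output)
```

View pics/c1.png

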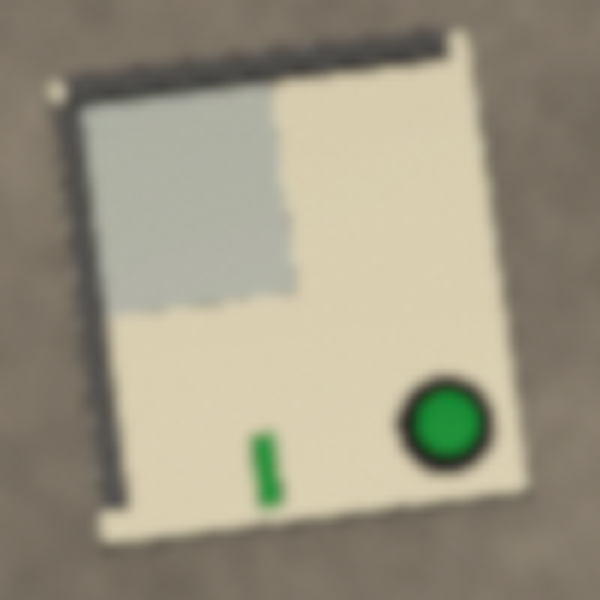

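View pics/c2.png

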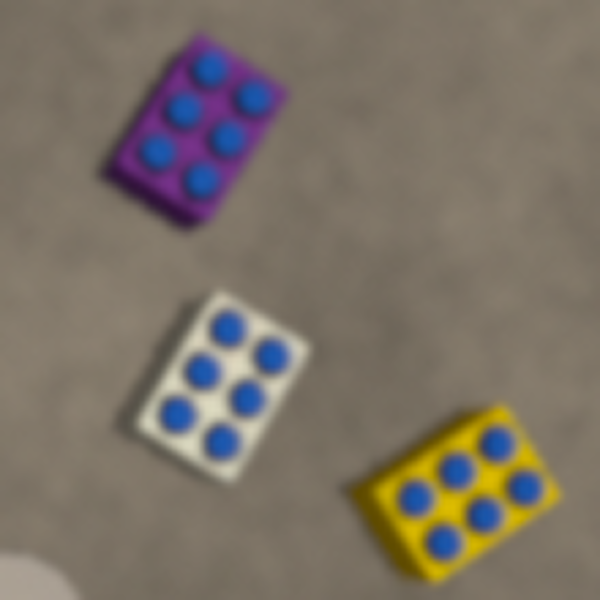

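The crops show the six aluminium-block cap centres, from (228,328) to (221,443) in c2. They also show the deck corners at (525,488), (463,32) and (100,542) and the button at (446,424) in c1. I'll convert these to world positions.

```bash
cat > h.py <<'E'
from workcell import *
import numpy as np, cv2
def ray(n,p):
    c=calibration(n);K=np.array([[c['fx'],0,c['cx']],[0,c['fy'],c['cy']],[0,0,1]])
    u=cv2.undistortPoints(np.array(p,float).reshape(-1,1,2),K,c['dist_coeffs']).reshape(-1,2)
    d=np.c_[u,np.ones(len(u))]@c['R'];o=-c['R'].T@c['t'];return o,d
def at(n,p,z):
    o,d=ray(n,p);return (o+d*((z-o[2])/d[:,2])[:,None])[:,:2]
def proj(n,X):
    c=calibration(n);K=np.array([[c['fx'],0,c['cx']],[0,c['fy'],c['cy']],[0,0,1]])
    return cv2.projectPoints(np.array(X,float),cv2.Rodrigues(c['R'])[0],c['t'],K,c['dist_coeffs'])[0].reshape(-1,2)
E
cat > m.py <<'E'
from h import *
f=lambda p,s,o:(np.array(p)+.5)/s-.5+np.array(o)
caps=at("top",f([(228,328),(202,371),(177,414),(272,356),(247,399),(221,443)],60/11,(310,155)),76)
a=caps[0]-caps[2]+caps[3]-caps[5];b=caps[:3].mean(0)-caps[3:].mean(0)
print("block",caps.mean(0),np.degrees(np.arctan2(a[1],a[0])),np.degrees(np.arctan2(b[1],b[0])),np.hypot(*a)/4,np.hypot(*b))
# reader deck corners: local (-110,-100),(110,-100),(-110,100); inner (95,85)
P=at("top",f([(525,488),(463,32),(100,542),(80,105)],6,(205,140)),30)
L=np.array([(-110,-100),(110,-100),(-110,100),(95,85.)])
M,_=cv2.estimateAffinePartial2D(L,P);yaw=np.arctan2(M[1,0],M[0,0]);s=np.hypot(M[0,0],M[1,0])
R=np.array([[np.cos(yaw),-np.sin(yaw)],[np.sin(yaw),np.cos(yaw)]]);c=(P-L@R.T).mean(0)
print("reader",c,yaw,np.degrees(yaw),s,"resid",(P-L@R.T-c).round(1).tolist(),"corner",c+R@[95,85])
for z in(40,45,50,55):
    w=at("top",f([(446,424)],6,(205,140)),z);print("btn",z,w,(w-c)@R,at("side",f([(450,308)],1.5625,(0,0)),z))
px=lambda p,z:at("top",f([p],1.5625,(0,0)),z)
for n,p,z in(("purple",(541,280),65),("yellow",(615,383),65),("beaker",(403,172),85),("bottle",(519,193),100),("dish",(487,424),10)):print(n,px(p,z))
E
python3 m.py
```

```text
block [ 466.78638083 -288.58969887] -30.352476782459984 58.52758376500107 25.007803011769482 26.10268680853424Traceback (most recent call last):
  File "m.py", line 9, in <module>
    M,_=cv2.estimateAffinePartial2D(L,P);yaw=np.arctan2(M[1,0],M[0,0]);s=np.hypot(M[0,0],M[1,0])
        ~~~~~~~~~~~~~~~~~~~~~~~~~~~^^^^^
cv2.error: OpenCV(4.12.0) /io/opencv/modules/calib3d/src/ptsetreg.cpp:1108: error: (-215:Assertion failed) count >= 0 && to.checkVector(2) == count in function 'estimateAffinePartial2D'
```

```bash
sed -i 's/^P=at(\(.*\),30)$/P=np.ascontiguousarray(at(\1,30))/' m.py; python3 m.py
```

```text
block [ 466.78638083 -288.58969887] -30.352476782459984 58.52758376500107 25.007803011769482 26.10268680853424
reader [570.84817311 -18.95442288] 0.14468342973741463 8.289749889431446 0.9893925314514137 resid [[1.3, 0.8], [-2.6, 1.1], [0.9, -1.3], [0.3, -0.6]] corner [652.60034512  78.85448454]
btn 40 [[505.92556564 -95.49959782]] [[-75.2804901  -66.38491226]] [[ 514.98516219 -105.32947153]]
btn 45 [[505.56159745 -95.29022935]] [[-75.61046883 -66.12525472]] [[ 510.76617305 -100.16303644]]
btn 50 [[505.19762926 -95.08086088]] [[-75.94044756 -65.86559719]] [[506.54718392 -94.99660136]]
btn 55 [[504.83366108 -94.87149241]] [[-76.27042629 -65.60593965]] [[502.32819478 -89.83016628]]
purple [[ 593.49813137 -277.3322653 ]]
yellow [[ 415.20819463 -409.35626451]]
beaker [[776.80945694 -31.33673936]]
bottle [[ 740.03981054 -233.2494518 ]]
dish [[ 338.97097633 -191.19367955]]
```

Call:
servo_tool --rows '[{"xyz": [0.75, 1, -0.3], "rot": [0, 0, 0.5], "claw": -1}, {"xyz": [0.75, 1, -0.3], "rot": [0, 0, 0.5], "claw": -1}, {"xyz": [0.75, 1, -0.3], "rot": [0, 0, 0.5], "claw": -1}, {"xyz": [0.75, 1, -0.3], "rot": [0, 0, 0.5], "claw": -1}, {"xyz": [0.75, 1, -0.3], "rot": [0, 0, 0.5], "claw": -1}]' --force 60

```text
time_s: 0.78
tcp_pos: [375.1, -271.6, 189.0]
tcp_rot: [-2.561, -1.816, 0.0]
contact_force: [-0.2, -0.3, 0.8]
finger_gap: -0.001
grip_force: 0.0
```

```bash
python3 -c "
from h import *
s=sense();R=cv2.Rodrigues(s['tcp_rot'])[0];print(s['time_s'],s['tcp_pos'],s['qpos'],np.degrees(np.arctan2(R[1,1],R[0,1])),R[:,2],s['contact_force'])"
```

```text
0.775 [ 375.07134343 -271.58376915  188.98895643] [-6.27021735e-01  1.64849252e-01 -2.68963868e-01  1.13901665e+00
  5.03329547e-04  1.28059613e+00] -19.298426740270337 [-0.00135131  0.00160068 -0.99999781] [-0.22095349 -0.33441879  0.7577985 ]
```

Call:
servo_tool --rows '[{"xyz": [0.65, 0.883, -0.49], "rot": [0, 0, 0.5], "claw": -1}, {"xyz": [0.65, 0.883, -0.49], "rot": [0, 0, 0.5], "claw": -1}, {"xyz": [0.65, 0.883, -0.49], "rot": [0, 0, 0.5], "claw": -1}, {"xyz": [0.65, 0.883, -0.49], "rot": [0, 0, 0.5], "claw": -1}, {"xyz": [0.65, 0.883, -0.49], "rot": [0, 0, 0.5], "claw": -1}]'

```text
time_s: 1.4
tcp_pos: [504.6, -96.4, 90.3]
tcp_rot: [-1.674, -2.656, 0.001]
contact_force: [-0.2, 0.1, -0.2]
finger_gap: 0.0
grip_force: 0.0
```

Call:
servo_tool --rows '[{"xyz": [0, 0, -0.1]}, {"xyz": [0, 0, -0.1]}]'

```text
schema error: expected keys xyz, rot, claw
```

Call:
servo_tool --rows '[{"xyz": [0, 0.005, -0.1], "rot": [0, 0, 0], "claw": -1}, {"xyz": [0, 0.005, -0.1], "rot": [0, 0, 0], "claw": -1}]'

```text
time_s: 1.65
tcp_pos: [503.0, -98.1, 71.5]
tcp_rot: [-1.684, -2.65, 0.002]
contact_force: [0.6, 0.1, 1.2]
finger_gap: -0.0
grip_force: 0.0
```

Call:
servo_tool --rows '[{"xyz": [0, 0, -0.02], "rot": [0, 0, 0], "claw": -1}, {"xyz": [0, 0, -0.02], "rot": [0, 0, 0], "claw": -1}]'

```text
time_s: 1.9
tcp_pos: [504.1, -98.1, 68.6]
tcp_rot: [1.683, 2.651, -0.001]
contact_force: [-0.5, -1.7, 2.9]
finger_gap: -0.0
grip_force: 1.3
```

Call:
servo_tool --rows '[{"xyz": [0, 0.01, -0.02], "rot": [0, 0, 0], "claw": -1}, {"xyz": [0, 0.01, -0.02], "rot": [0, 0, 0], "claw": -1}]'

```text
time_s: 2.15
tcp_pos: [504.6, -95.9, 64.7]
tcp_rot: [1.682, 2.651, -0.001]
contact_force: [-0.5, -4.5, 8.0]
finger_gap: -0.005
grip_force: 3.6
```

Call:
servo_tool --rows '[{"xyz": [0, 0, -0.01], "rot": [0, 0, 0], "claw": -1}, {"xyz": [0, 0, -0.01], "rot": [0, 0, 0], "claw": -1}]'

```text
time_s: 2.4
tcp_pos: [504.7, -95.9, 64.3]
tcp_rot: [1.681, 2.65, -0.0]
contact_force: [-6.3, -3.6, 28.6]
finger_gap: 0.003
grip_force: 14.2
```

Call:
servo_tool --rows '[{"xyz": [0, 0, 0.3], "rot": [0, 0, 0], "claw": -1}, {"xyz": [0, 0, 0.5], "rot": [0, 0, 0], "claw": -1}, {"xyz": [0, 0, 0.5], "rot": [0, 0, 0], "claw": 1}]'

```text
time_s: 2.78
tcp_pos: [505.8, -95.3, 165.0]
tcp_rot: [1.679, 2.649, 0.004]
contact_force: [0.8, -1.1, -0.0]
finger_gap: 0.201
grip_force: 0.0
```

Call:
servo_tool --rows '[{"xyz": [-0.187, -0.967, 0], "rot": [0, 0, 0.375], "claw": 1}, {"xyz": [-0.187, -0.967, 0], "rot": [0, 0, 0.375], "claw": 1}, {"xyz": [-0.187, -0.967, 0], "rot": [0, 0, 0.375], "claw": 1}, {"xyz": [-0.187, -0.967, 0], "rot": [0, 0, 0.375], "claw": 1}, {"xyz": [-0.187, -0.967, 0], "rot": [0, 0, 0.375], "claw": 1}]'

```text
time_s: 3.4
tcp_pos: [465.7, -289.9, 160.6]
tcp_rot: [-0.843, -3.025, -0.001]
contact_force: [-0.5, -0.3, 0.7]
finger_gap: 1.002
grip_force: 0.0
```

```bash
python3 -c "
from h import *
s=sense();R=cv2.Rodrigues(s['tcp_rot'])[0];print(s['time_s'],s['tcp_pos'],s['qpos'],np.degrees(np.arctan2(R[1,1],R[0,1])),R[:,2],s['contact_force'],s['finger_gap'])
im=read_camera('side')[:,:,::-1]
cv2.imwrite('pics/s2.png',cv2.resize(im[120:270,200:400],(800,600),interpolation=cv2.INTER_CUBIC))
"
```

```text
3.4 [ 465.6728657  -289.91595455  160.57676111] [-5.56897814e-01  3.23322894e-01 -1.28153845e-01  1.12101993e+00
  8.51660866e-05 -1.32210214e-02] 58.849604996023196 [-1.39840603e-03  9.71023805e-04 -9.99998551e-01] [-0.45239583 -0.34396578  0.69137583] 1.0018546837352234
```

View pics/s2.png

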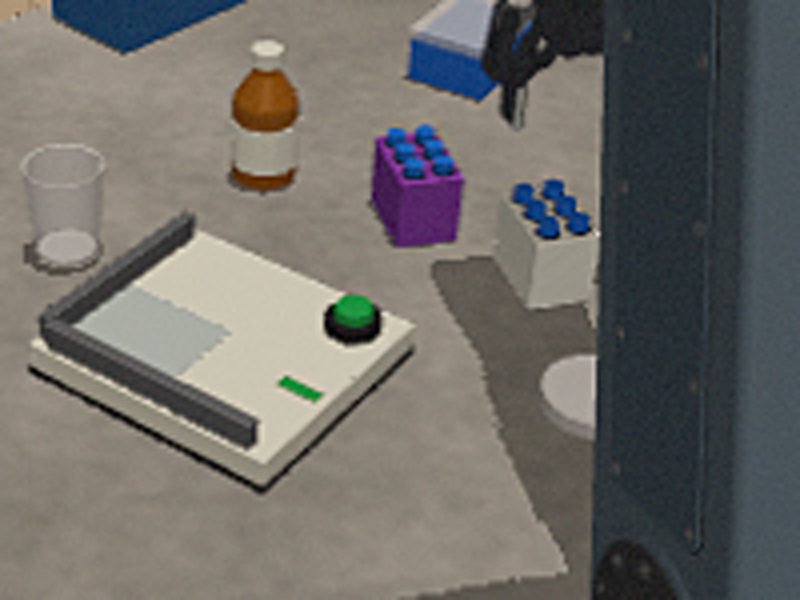

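The view shows the button at (353,310), up and clear of its housing, and the arm over the block. I'll go down and grip.

Call:
servo_tool --rows '[{"xyz": [0, 0, -0.28], "rot": [0, 0, 0], "claw": 1}, {"xyz": [0, 0, -0.46], "rot": [0, 0, 0], "claw": 1}, {"xyz": [0, 0, -0.56], "rot": [0, 0, 0], "claw": 1}, {"xyz": [0, 0, -0.56], "rot": [0, 0, 0], "claw": 1}]'

```text
time_s: 3.95
tcp_pos: [465.6, -286.5, 48.3]
tcp_rot: [-0.838, -3.024, -0.002]
contact_force: [0.8, -0.9, -0.4]
finger_gap: 0.997
grip_force: 0.0
```

Call:
servo_tool --rows '[{"xyz": [0, 0, 0], "rot": [0, 0, 0], "claw": -1}, {"xyz": [0, 0, 0], "rot": [0, 0, 0], "claw": -1}, {"xyz": [0, 0, 0], "rot": [0, 0, 0], "claw": -1}, {"xyz": [0, 0, 0], "rot": [0, 0, 0], "claw": -1}, {"xyz": [0, 0, 0], "rot": [0, 0, 0], "claw": -1}]'

```text
time_s: 4.58
tcp_pos: [467.4, -288.8, 51.3]
tcp_rot: [0.839, 3.025, -0.0]
contact_force: [0.0, 1.3, 6.9]
finger_gap: 0.643
grip_force: 65.8
```

Call:
servo_tool --rows '[{"xyz": [0, 0, 0.15], "rot": [0, 0, 0], "claw": -1}, {"xyz": [0, 0, 0.4], "rot": [0, 0, 0], "claw": -1}, {"xyz": [0, 0, 0.6], "rot": [0, 0, 0], "claw": -1}, {"xyz": [0, 0, 0.6], "rot": [0, 0, 0], "claw": -1}]'

```text
time_s: 5.08
tcp_pos: [467.9, -289.4, 172.8]
tcp_rot: [0.838, 3.022, -0.003]
contact_force: [-0.4, -0.3, -6.5]
finger_gap: 0.644
grip_force: 66.8
```

Call:
servo_tool --rows '[{"xyz": [0.345, 0.785, 0], "rot": [0, 0, 0.218], "claw": -1}, {"xyz": [0.345, 0.785, 0], "rot": [0, 0, 0.218], "claw": -1}, {"xyz": [0.345, 0.785, 0], "rot": [0, 0, 0.218], "claw": -1}, {"xyz": [0.345, 0.785, 0], "rot": [0, 0, 0.218], "claw": -1}]'

```text
time_s: 5.58
tcp_pos: [535.6, -128.4, 167.9]
tcp_rot: [-0.305, -3.124, -0.002]
contact_force: [-0.7, 0.6, -5.9]
finger_gap: 0.647
grip_force: 67.8
```

Call:
servo_tool --rows '[{"xyz": [0.345, 0.79, 0], "rot": [0, 0, 0.218], "claw": -1}, {"xyz": [0.345, 0.79, 0], "rot": [0, 0, 0.218], "claw": -1}, {"xyz": [0.345, 0.79, 0], "rot": [0, 0, 0.218], "claw": -1}, {"xyz": [0.345, 0.79, -0.3], "rot": [0, 0, 0.218], "claw": -1}, {"xyz": [0.345, 0.79, -0.3], "rot": [0, 0, 0.218], "claw": -1}]'

```text
time_s: 6.2
tcp_pos: [600.1, 26.2, 104.2]
tcp_rot: [0.226, -3.122, 0.0]
contact_force: [-1.1, -0.1, -6.0]
finger_gap: 0.644
grip_force: 68.2
```

```bash
python3 - <<'E'
from h import *
s=sense();R=cv2.Rodrigues(s['tcp_rot'])[0];print(s['time_s'],s['tcp_pos'],np.degrees(np.arctan2(R[1,1],R[0,1])),R[:,2],s['contact_force'])
im=read_camera('side')[:,:,::-1]
cv2.imwrite('pics/s3.png',cv2.resize(im[120:270,180:380],(800,600),interpolation=cv2.INTER_CUBIC))
f=lambda p,s,o:(np.array(p)+.5)/s-.5+np.array(o)
for q,z in(([(100,542),(525,488)],30),([(525,488),(463,32)],30),([(80,105),(445,60)],40),([(80,105),(125,500)],40)):
    P=at("top",f(q,6,(205,140)),z);d=P[1]-P[0];print(np.degrees(np.arctan2(d[1],d[0]))%90,np.hypot(*d))
E
```

```text
6.2 [600.11924553  26.22203998 104.17040716] 98.26839267532854 [-1.14443509e-02 -9.55325114e-04 -9.99934055e-01] [-1.07412573 -0.14341255 -6.00307998]
8.495863091421782 198.0167217297224
8.518769798588927 216.16174075534371
8.315539688029219 171.53263118599244
8.150571742713652 185.28736283090285
```

View pics/s3.png

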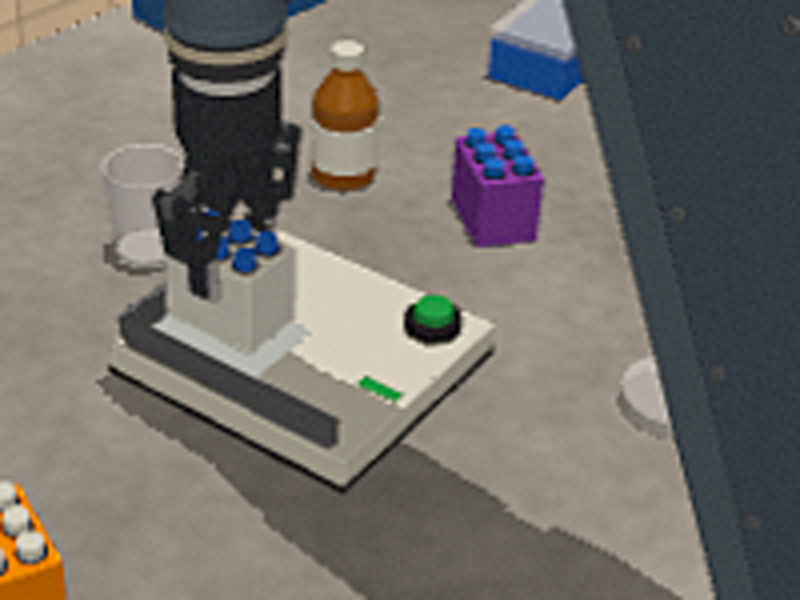

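The view shows the block at (230,290), held upright over the deck, with the fingers clear above the side fence. I'll lower it.

Call:
servo_tool --rows '[{"xyz": [0, 0, 0], "rot": [0, 0, 0], "claw": -1}, {"xyz": [0, 0, -0.07], "rot": [0, 0, 0], "claw": -1}, {"xyz": [0, 0, -0.13], "rot": [0, 0, 0], "claw": -1}, {"xyz": [0, 0, -0.13], "rot": [0, 0, 0], "claw": -1}]'

```text
time_s: 6.75
tcp_pos: [603.7, 26.2, 82.8]
tcp_rot: [0.225, -3.131, 0.0]
contact_force: [0.0, 0.7, -5.8]
finger_gap: 0.643
grip_force: 68.4
```

Call:
servo_tool --rows '[{"xyz": [0, 0, -0.015], "rot": [0, 0, 0], "claw": -1}, {"xyz": [0, 0, -0.015], "rot": [0, 0, 0], "claw": -1}]'

```text
time_s: 7.0
tcp_pos: [604.9, 26.4, 81.4]
tcp_rot: [-0.226, 3.133, -0.0]
contact_force: [-0.7, 0.3, -3.5]
finger_gap: 0.649
grip_force: 68.7
```

Call:
servo_tool --rows '[{"xyz": [0, 0, -0.005], "rot": [0, 0, 0], "claw": -1}, {"xyz": [0, 0, -0.005], "rot": [0, 0, 0], "claw": -1}]'

```text
time_s: 7.25
tcp_pos: [605.2, 26.5, 81.4]
tcp_rot: [-0.226, 3.131, -0.0]
contact_force: [-3.0, 0.1, 5.4]
finger_gap: 0.641
grip_force: 69.9
```

Call:
servo_tool --rows '[{"xyz": [0.02, 0.03, 0], "rot": [0, 0, 0], "claw": -1}, {"xyz": [0.04, 0.06, 0], "rot": [0, 0, 0], "claw": -1}, {"xyz": [0.05, 0.073, 0], "rot": [0, 0, 0], "claw": -1}, {"xyz": [0.05, 0.073, 0], "rot": [0, 0, 0], "claw": -1}]'

```text
time_s: 7.75
tcp_pos: [615.9, 41.4, 81.4]
tcp_rot: [-0.226, 3.13, -0.0]
contact_force: [-1.1, -0.2, 4.9]
finger_gap: 0.642
grip_force: 69.9
```

Call:
servo_tool --rows '[{"xyz": [0.01, 0.0015, 0], "rot": [0, 0, 0], "claw": -1}, {"xyz": [0.01, 0.0015, 0], "rot": [0, 0, 0], "claw": -1}]'

```text
time_s: 8.0
tcp_pos: [616.2, 41.4, 81.4]
tcp_rot: [-0.226, 3.133, -0.0]
contact_force: [-7.2, -1.3, 11.1]
finger_gap: 0.647
grip_force: 70.4
```

Call:
servo_tool --rows '[{"xyz": [-0.002, 0.015, 0], "rot": [0, 0, 0], "claw": -1}, {"xyz": [-0.002, 0.015, 0], "rot": [0, 0, 0], "claw": -1}]'

```text
time_s: 8.25
tcp_pos: [615.9, 43.7, 81.4]
tcp_rot: [-0.225, 3.133, -0.002]
contact_force: [-6.8, -5.2, 10.3]
finger_gap: 0.642
grip_force: 70.5
```

Call:
servo_tool --rows '[{"xyz": [-0.002, 0.01, 0], "rot": [0, 0, 0], "claw": -1}, {"xyz": [-0.002, 0.01, 0], "rot": [0, 0, 0], "claw": -1}]'

```text
time_s: 8.5
tcp_pos: [615.9, 44.0, 81.5]
tcp_rot: [-0.224, 3.133, -0.008]
contact_force: [-5.8, -13.3, 9.9]
finger_gap: 0.644
grip_force: 70.5
```

Call:
servo_tool --rows '[{"xyz": [0.006, 0.001, 0], "rot": [0, 0, 0], "claw": -1}, {"xyz": [0.006, 0.001, 0], "rot": [0, 0, 0], "claw": -1}, {"xyz": [0.006, 0.001, 0], "rot": [0, 0, 0], "claw": -1}]'

```text
time_s: 8.88
tcp_pos: [615.9, 44.0, 81.5]
tcp_rot: [0.224, -3.132, 0.008]
contact_force: [-10.6, -14.2, 13.7]
finger_gap: 0.651
grip_force: 70.9
```

```bash
python3 - <<'E'
from h import *
s=sense();R=cv2.Rodrigues(s['tcp_rot'])[0];print(s['time_s'],s['tcp_pos'],np.degrees(np.arctan2(R[1,1],R[0,1])),R[:,2],s['contact_force'],s['wrist_torque'])
im=read_camera('side')[:,:,::-1]
cv2.imwrite('pics/s4.png',cv2.resize(im[160:250,195:315],(800,600),interpolation=cv2.INTER_CUBIC))
E
```

```text
8.875 [615.9170028   44.02883794  81.46745947] 98.17755709241412 [-8.17852806e-04 -4.95141300e-03 -9.99987407e-01] [-10.64127135 -14.2204278   13.68178442] [-2.61052246  1.85031232  0.46196594]
```

View pics/s4.png

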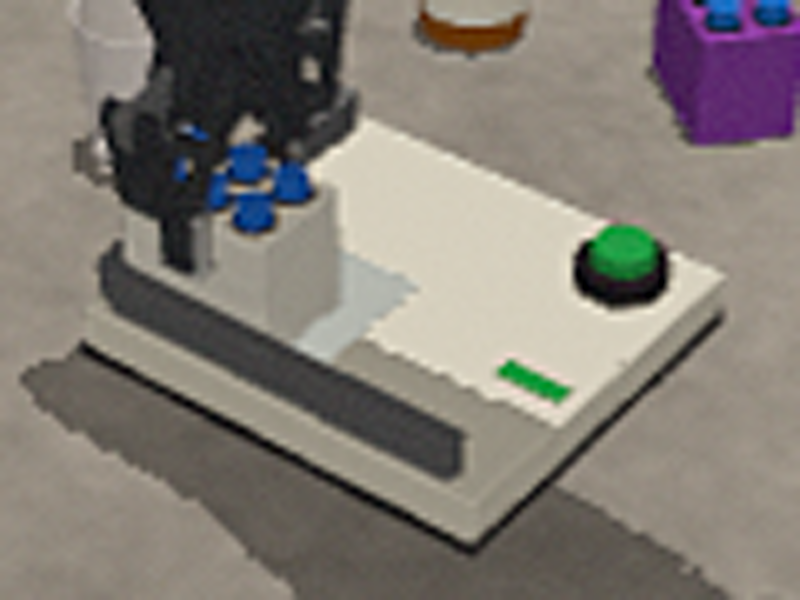

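The block sits in the corner at (235,240), tight to both fences, and the button is up. About 12 N presses towards each fence. I'll hold briefly and then hand in.

Call:
servo_tool --rows '[{"xyz": [0, 0, 0], "rot": [0, 0, 0], "claw": -1}, {"xyz": [0, 0, 0], "rot": [0, 0, 0], "claw": -1}, {"xyz": [0, 0, 0], "rot": [0, 0, 0], "claw": -1}, {"xyz": [0, 0, 0], "rot": [0, 0, 0], "claw": -1}]'

```text
time_s: 9.43
tcp_pos: [616.0, 44.0, 81.5]
tcp_rot: [0.224, -3.133, 0.008]
contact_force: [-10.2, -14.4, 14.3]
finger_gap: 0.647
grip_force: 70.9
```

```bash
python3 -c "
from workcell import *
s=sense();print(s['tcp_pos'],s['contact_force'],s['grip_force']);print(finish_job())"
```

```text
[615.95856291  44.00326038  81.47433026] [-10.20010992 -14.38932334  14.3088714 ] 70.88336706161499
the job is handed in; nothing more can be done
None
```

I pressed the button to a firm stop and let it up, then handed in with the aluminium block gripped upright in the corner, about 12 N towards each fence by the wrist sensor; no verdict came back.

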